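# Open a tight twist-off jar braced in a kitchen jar clamp

## Robot

A 6-joint arm with a two-finger parallel gripper is mounted at the origin on the work surface; the furniture and walls round the work are solid. World frame = base frame: x ahead of the robot, y to its left, z up, the work surface at z = 0. Lengths are in m, angles in rad, forces in N, time in s.
With the tool pointing down it reaches from about 0.25 to 0.725 m from the base axis. Payload 4 kg.
Tool frame: the origin (TCP) lies midway between the tips of the shut fingers; the grasp point (between the pads) lies 19 mm behind it; z points along the fingers, y is the line along which they close (so a half turn about z gives the same grasp; the last joint's range is limited). The gripper opens to 85 mm and grips with 20 to 120 N. Pads are 22 mm wide; open, the fingers measure 114 mm over their backs; the gripper's body (76 mm by 85 mm) begins 54 mm behind the grasp point. The pads swing forward as they close: fully open they stand 13 mm farther back than shut.
Start: joints at [1.138, 0.241, 0.005, 1.335, 0, 1.571], TCP at [0.21, 0.454, 0.231] pointing down, gripper open.
Joint ranges: [-2.72, 2.72], [-1.05, 1.87], [-1.09, 1.28], [-1.99, 2.15], [-1.42, 1.44], [-3.14, 3.14]. Speed limits (rad/s): [2.79, 2.79, 3.14, 3.14, 3.14, 3.14].

## Interface

Orientations are given as a unit quaternion [x, y, z, w].
In Python, from workcell import get_obs, camera, job_done, silhouettes gives the robot as it stands. The module is installed in compiled form; this text tells all that it offers.
- The arm moves only by the tool drive_tool, never from a script. Its argument "increments" is a list of rows, each a list of 3 entries, a list of its own where there are three numbers: the shift along the world's x, y, z in mm, then the turn, a rotation vector about the world's x, y, z in degrees, then the opening, from 0 (shut) to 1 (fully open). A call has 1 to 8 rows; each row shifts and turns the commanded pose from where the row before left it; what a row does not reach is not made up. A row lasts 1/12 s, in which the tool goes at most 41.7 mm and 7.16 degrees, less where a joint would pass 70% of its speed; a pose out of reach is approached as far as the arm can. A call is refused whole if a number of a shift passes 41.7 or a number of a turn 7.16, either way. A call with a gripper value outside its range is refused whole. The fingers move at their own pace and stop on an object; the grip force is fixed at half the most. Time passes only in rows, so rows that do not move let the fingers close. It gives the time, the measured TCP pose, the force, the opening and the grip force at its end, in the units of the state.
- get_obs(): the state, without advancing time (a new reading comes with each control period).
- camera(name): name is "scene" or "top"; returns a dict with "image" (480x640x3 uint8, red, green, blue), "K" (3x3 intrinsics, pixels), "k1" (the pictures are not rectified: a ray, as slopes to the right and down, at radius r is drawn at 1 + k1 r^2 times it, then the intrinsics apply), "view" (4x4, takes a point from world to camera coordinates). Camera axes: x right, y down, z forward; pixel columns grow to the right and rows downward; lengths in m; the calibration is good to about 2 mm. A picture is of the moment at which its call begins. There is no depth.
- job_done(): hands the job in; it is judged then, once.
Trained networks look in a picture, given as the dict that the camera call returned (one of the last four; its "shot" number tells which), for a name from the list of things; names that differ only in an ending like _2 or _b are one class to them, and where a whole thing is asked for, a point or a joint stands for the part that bears it (a point fixed in the world has none). Each returns a list of dicts, best first, with "conf" (0 to 1); they miss things now and then, are a little off and sometimes report something else, mostly with a low value. They report only what shows in the picture. A call takes as long as a camera call. They do not tell look-alikes from the thing itself.
- silhouettes(query, picture): "region" (480x640 bool, what is visible of it) and "bbox" ([left, top, right, bottom] in pixels, round what is visible of it).
The state is a dict: "clock": time; "joint_pos": joint angles; "joint_vel": joint speeds; "tau": joint torques, N m; "eef_pos": TCP position; "tool_rot": TCP orientation; "ft_force": force on the tool from outside, world axes, zero at the start; "ft_torque": the same for the moment, N m; "grip_width": finger opening in m; "grasp_force": force on a finger pad.
Only numpy, scipy, OpenCV 4.12 (cv2) and the standard library are available. Lean on these libraries where they do the work, as an engineer would, in place of code of your own. Each camera call takes 0.05 s, during which the arm holds its last target. There are 200 camera calls.

## Task

The jar of hazelnuts stands loose between the open jaws of the jar clamp: press the clamp's lever fully down so that the jaws brace the jar, then twist its tight lid anticlockwise (seen from above) about a fifth of a turn, just until the threads let go. Lift the lid straight off, leaving the jar standing braced in the clamp, and finish while still holding the lid in the gripper, level and centred over the mouth, two or three centimetres clear of the rim, without disturbing the drinking glass, the sardine tin or the little honey jar standing around.

Things in the scene. Friction and masses are not known exactly. Their poses are not given: they have to be found in the camera images.
- clamp: Jar clamp fixed to the table: wooden board 138 x 254 x 14 mm (x, y, z), two grey metal V jaws, guide rods, cam lever. Origin under the board's middle, z up; y runs from the lever end (-y) to the spring-backed jaw (+y). The jar stands on the board near x 0, y +32 mm; clamping shifts it to about +38 mm. Jaws reach 66 mm above the table, the lever's cheeks (x within 28 mm, y -80 to -49 mm) 70 mm.
- clamp_jaw: Sliding V jaw (grey metal, rubber-faced, 112 mm wide) between jar and lever. The lever's cam pushes it along the clamp's +y by 10.5 mm in all; it presses the jar against the spring-backed jaw with about 30 N when the lever is fully down, not at all when up. Origin at table level, near the jar's axis.
- clamp_lever (a joint): Lever angle, rad: 0 = fully up (60 degrees above level), grows as it is pressed down, 1.22 = fully down (10 degrees below level, at its stop). Starts at 0 to 0.2. Turns about the clamp's x axis; stiff (0.5 Nm, rising to 0.8 Nm as the jaws bite: 5 to 10 N pressed down on the ball); stays where it is left.
- lever_ball (a point): Centre of the black ball, 26 mm across, on the free end of the lever (a steel bar 12 mm thick), 115 mm from the pivot. It swings in the clamp's y-z plane at x 0: from 154 mm above the table (lever up) away from the jar, toward the clamp's -y, and down to 34 mm (fully down).
- lever_pivot (a point): The lever's pivot on the clamp, at x 0, y -59 mm, 54 mm above the table; lever direction at angle a: (y, z) = (-cos(60 deg - a), sin(60 deg - a)).
- jar: Glass jar of hazelnuts, body 66 mm across and 66 mm high, then a shoulder to a neck 47 mm across; rim 96 mm above its foot; about 0.4 kg, loose. Origin under its foot, z up; its yaw is arbitrary. Unbraced, it turns along with the lid.
- jar_rim (a point): Centre of the jar's mouth, at the height of the rim (96 mm above the jar's foot).
- jar_lid: Steel twist-off lid, ribbed skirt, 62 mm across, 19 mm high, 50 g. Origin at the centre of its lower edge: 81.5 mm above the jar's foot when tight; z up, x along the jar's x when tight. Three lugs hook under the jar's threads: takes about 0.4 Nm at first, easy after 0.6 rad; free to lift from 0.92 rad (53 degrees) anticlockwise; a stop at 1.6 rad. It need not rise while it turns.
- tea_glass: Bystander: curved drinking glass, 63 mm across, 87 mm high; origin under its foot.
- sardine_tin: Bystander: flat oblong tin, 63 x 105 x 25 mm; origin under its middle.
- honey_jar: Bystander: little squat jar with a lid, 46 mm across, 68 mm high; origin under its foot.
Mind the look-alikes: they are no part of the job. There is more than one size of the jar_lid; the job needs the largest.

How it is judged:
By the outcome, as a careful person would: the job done as asked, in the order asked, and still so for the second after the job is handed in, while the arm keeps its last pose, push and grip.
It also fails if it takes over 42 s, if anything falls off the work surface, if the arm or the gripper's body presses on something with over 40 N, if the wrist force passes 120 N, or if a joint passes its speed limit or range.

## Working session

There is one attempt and no reset: what is moved stays moved. The work goes in short steps, Python scripts to look and compute and a tool call to move; the robot and the scene stay as the last step left them, time stands still between calls to the robot, and variables do not carry over. Pictures are saved under pics/ and viewed, at most 10 in all, crops included, and the job is handed in when it is done.

Besides the shell and the picture viewer there is one more tool, called after "Emit:" by a JSON object that holds its "api" and its "payload", one argument or row to a line. drive_tool: Moves the arm, as the interface text tells. Its arguments: {"type":"object","properties":{"increments":{"type":"array"}},"required":["increments"]}

```bash
mkdir -p pics; cat > h.py <<'E'
import numpy as np, cv2
from workcell import get_obs, camera, job_done, silhouettes
def ray(c,u,v):
    K=np.array(c["K"]);V=np.array(c["view"]);k=c["k1"]
    d=np.array([(u-K[0,2])/K[0,0],(v-K[1,2])/K[1,1]]);s=d.copy()
    for _ in range(20): s=d/(1+k*(s@s))
    R=V[:3,:3];o=-R.T@V[:3,3];return o,R.T@np.array([s[0],s[1],1])
def atz(c,u,v,z):
    o,d=ray(c,u,v);return o+d*(z-o[2])/d[2]
def proj(c,P):
    P=np.atleast_2d(P);K=np.array(c["K"]);V=np.array(c["view"]);k=c["k1"]
    q=P@V[:3,:3].T+V[:3,3];s=q[:,:2]/q[:,2:];s=s*(1+k*(s**2).sum(1,keepdims=True))
    return s*[K[0,0],K[1,1]]+[K[0,2],K[1,2]]
def save(c,n): cv2.imwrite(f"pics/{n}.png",c["image"][:,:,::-1])
E
python3 - <<'E'
from h import *
for n in ("scene","top"):
    c=camera(n);save(c,n+"0")
    V=np.array(c["view"]);print(n,(-V[:3,:3].T@V[:3,3]).round(3),c["k1"])
    for q in ["clamp","clamp_jaw","clamp_lever","jar","jar_lid","tea_glass","sardine_tin","honey_jar"]:
        for s in silhouettes(q,c):
            m=s["region"];M=cv2.moments(m.astype(np.uint8))
            print(q,round(s["conf"],2),[int(b) for b in s["bbox"]],m.sum(),round(M["m10"]/M["m00"],1),round(M["m01"]/M["m00"],1))
o=get_obs();print(o["clock"],o["tool_rot"])
E
```

```text
scene [ 0.049 -0.302  0.776] -0.062347648105690816
clamp 0.76 [291, 237, 471, 348] 9633 375.0 296.0
clamp_jaw 0.96 [359, 259, 400, 322] 1544 380.4 288.9
clamp_lever 0.66 [393, 252, 470, 297] 990 430.9 274.9
clamp_lever 0.27 [359, 258, 401, 321] 1417 380.3 288.6
jar 0.67 [331, 260, 373, 301] 1021 349.0 282.8
jar_lid 0.75 [331, 235, 374, 273] 1214 353.4 254.0
jar_lid 0.72 [265, 232, 289, 253] 450 275.7 243.3
tea_glass 0.78 [251, 279, 295, 340] 1918 272.2 308.1
tea_glass 0.34 [394, 254, 470, 298] 911 431.6 274.6
sardine_tin 0.75 [336, 348, 406, 395] 2737 371.7 371.1
honey_jar 0.71 [342, 213, 365, 239] 588 355.5 224.7
honey_jar 0.58 [285, 240, 468, 348] 9496 374.6 296.4
top [0.419 0.064 0.975] -0.06210934406612229
clamp 0.9 [278, 157, 435, 265] 7875 353.9 211.3
clamp_jaw 0.58 [344, 174, 383, 233] 1081 363.5 206.2
clamp_lever 0.97 [370, 167, 432, 211] 710 399.2 186.7
jar 0.44 [294, 271, 325, 302] 930 308.4 285.4
jar_lid 0.93 [341, 313, 363, 338] 429 352.5 324.2
jar_lid 0.83 [238, 204, 259, 228] 397 249.4 215.0
jar_lid 0.68 [295, 151, 317, 178] 547 303.9 166.4
jar_lid 0.63 [322, 195, 357, 228] 946 338.1 210.7
tea_glass 0.62 [293, 268, 327, 305] 970 308.8 285.7
sardine_tin 0.68 [371, 250, 422, 297] 1577 396.8 271.9
honey_jar 0.95 [294, 153, 318, 180] 575 303.9 166.6
0.9 [2.14725267e-01 9.76674489e-01 3.12406215e-05 1.23279993e-05]
```

View pics/scene0.png

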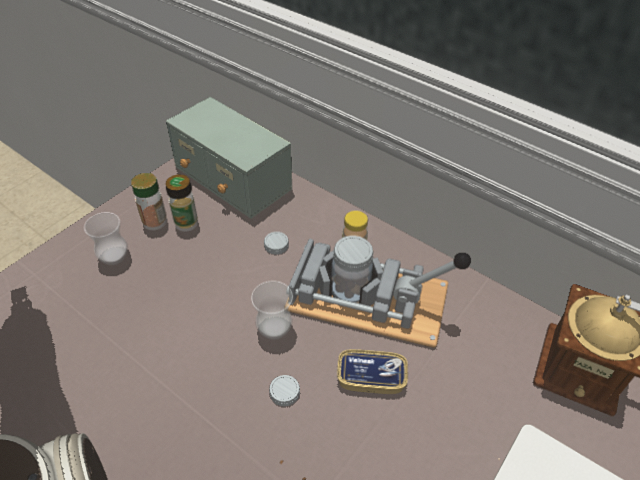

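View pics/top0.png

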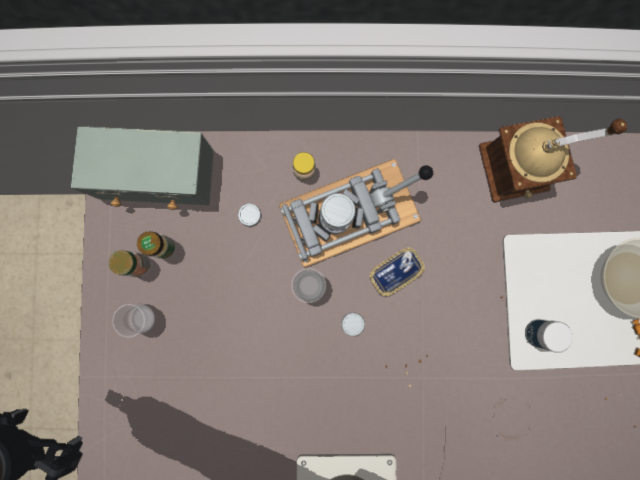

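The lids are at scene (353,254) / top (338,211) on the braced jar, and loose at scene (276,243) and (285,390) / top (249,215) and (352,324). The job's lid is the one on the jar in the clamp, which is also the largest; I'll confirm it in a crop while measuring.

```bash
python3 - <<'E'
from h import *
from scipy.optimize import least_squares
t=camera("top");s=camera("scene")
def tri(a,b):
    o1,d1=ray(t,*a);o2,d2=ray(s,*b);A=np.stack([d1,-d2],1);x=np.linalg.lstsq(A,o2-o1,rcond=None)[0]
    p,q=o1+d1*x[0],o2+d2*x[1];return ((p+q)/2).round(4),np.linalg.norm(p-q).round(4)
def blob(c,box):
    l,u,r,b=box;im=c["image"][u:b,l:r].max(2);m=(im<40).astype(np.uint8)
    n,L,st,ce=cv2.connectedComponentsWithStats(m);i=1+st[1:,4].argmax();return ce[i]+[l,u],st[i]
bt,a=blob(t,(410,155,445,190));bs,b=blob(s,(445,245,480,275));print("ball",bt,a,bs,b,tri(bt,bs))
# lid top circle fits through silhouette
def sil(q,c,near):
    return min(silhouettes(q,c),key=lambda r:np.hypot(*(np.array(r["bbox"])[:2]+np.array(r["bbox"])[2:]-2*np.array(near))))
for c,n in((t,(338,211)),(s,(353,254))):
    r=sil("jar_lid",c,n)["region"].astype(np.uint8)
    pts=np.argwhere(r)[:,::-1].astype(float)
    # fit lid cylinder (62 dia, z 95.5..114.5 above table) silhouette centroid
    def f(p):
        th=np.linspace(0,2*np.pi,60);P=[]
        for z in(.0955,.1145): P+=[[p[0]+.031*np.cos(k),p[1]+.031*np.sin(k),z] for k in th]
        h=cv2.convexHull(proj(c,np.array(P)).astype(np.float32));return h[:,0]
    def res(p):
        h=f(p);M=cv2.moments(h);return [M["m10"]/M["m00"]-pts[:,0].mean(),M["m01"]/M["m00"]-pts[:,1].mean()]
    x0=atz(c,*n,.1145)[:2];q=least_squares(res,x0,diff_step=1e-3);print("lid",q.x.round(4),"area",r.sum(),cv2.contourArea(f(q.x)))
# board
hsv=cv2.cvtColor(t["image"],cv2.COLOR_RGB2HSV)
m=((hsv[:,:,0]>5)&(hsv[:,:,0]<22)&(hsv[:,:,1]>90)&(hsv[:,:,2]>90)).astype(np.uint8);m[:, :270]=0;m[:,440:]=0;m[:150]=0;m[275:]=0
n,L,st,ce=cv2.connectedComponentsWithStats(m);
keep=np.isin(L,[i for i in range(1,n) if st[i,4]>15]);p=np.argwhere(keep)[:,::-1]
h=cv2.convexHull(p.astype(np.float32))[:,0]
W=np.array([atz(t,u,v,.014)[:2] for u,v in h])
r=cv2.minAreaRect((W*1000).astype(np.float32));print("board",r)
for q,z in(("tea_glass",0.087),("sardine_tin",.025),("honey_jar",.068)):
    b=silhouettes(q,t)[0]["bbox"];print(q,atz(t,(b[0]+b[2])/2,(b[1]+b[3])/2,z*.7).round(3))
im=cv2.resize(t["image"][145:275,270:440],None,fx=4.5,fy=4.5,interpolation=cv2.INTER_CUBIC)
cv2.imwrite("pics/crop.png",im[:,:,::-1])
E
```

```text
ball [425.39047619 172.63809524] [ 10  12  12  12 105] [462. 267.] [14 22  7  1  7] (array([ 0.6227, -0.1344,  0.126 ]), np.float64(0.0001))
lid [0.5576 0.0207] area 979 979.4526942339726
lid [0.5577 0.0195] area 1185 1229.6990630328655
board ((524.3975830078125, -25.28033447265625), (233.7771759033203, 251.93157958984375), 21.636117935180664)
tea_glass [0.421 0.074 0.061]
sardine_tin [ 0.451 -0.099  0.017]
honey_jar [0.565 0.015 0.048]
```

View pics/crop.png

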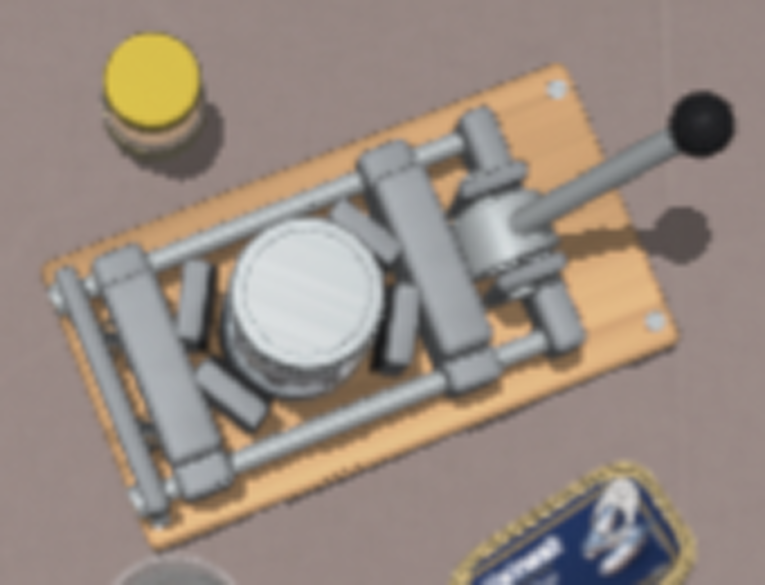

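The crop confirms that the large lid, at crop (305,292), sits on the clamped jar, with the lever ball at crop (702,124). Next I compute the clamp pose from the board corners.

```bash
python3 - <<'E'
from h import *
from scipy.optimize import brentq
t=camera("top")
C=np.array([[562,64],[678,342],[155,548],[42,272]])/4.5+[270,145]-.4
W=np.array([atz(t,u,v,.014)[:2] for u,v in C]);print(W.round(4),[np.linalg.norm(W[i]-W[(i+1)%4]).round(4) for i in range(4)])
cen=W.mean(0);yv=(W[2]+W[3]-W[0]-W[1]);yv/=np.linalg.norm(yv);xv=np.array([yv[1],-yv[0]])
print("cen",cen,"y",yv,"x",xv,"yaw",np.degrees(np.arctan2(xv[1],xv[0])))
lid=np.array([.5577,.0201]);print("lid in clamp",(lid-cen)@xv,(lid-cen)@yv)
def ball(a):
    e=np.pi/3-a;y=-.059-.115*np.cos(e);z=.054+.115*np.sin(e);return np.r_[cen+y*yv,z]
for a in np.arange(0,1.23,.1):
    print(round(a,1),ball(a).round(4),proj(t,ball(a))[0].round(1))
p=cen-.059*yv;print("pivot",p)
for q in("tea_glass","sardine_tin","honey_jar"):
    b=max(silhouettes(q,t),key=lambda r:r["conf"])["bbox"];print(q,b,atz(t,(b[0]+b[2])/2,(b[1]+b[3])/2,.06).round(3))
print(atz(t,304,167,.06))
o=get_obs();print(o["eef_pos"],o["tool_rot"],o["grip_width"],o["clock"])
E
```

```text
[[ 0.6781 -0.0986]
 [ 0.5523 -0.1477]
 [ 0.4618  0.0838]
 [ 0.5841  0.1338]] [np.float64(0.135), np.float64(0.2485), np.float64(0.1321), np.float64(0.2507)]
cen [ 0.56907159 -0.00719201] y [-0.36932088  0.92930193] x [0.92930193 0.36932088] yaw 21.673740449242764
lid in clamp -0.0004881299463240594 0.02956227960720593
0.0 [ 0.6121 -0.1155  0.1536] [418.2 174.9]
0.1 [ 0.6157 -0.1244  0.1474] [422.6 173.7]
0.2 [ 0.619  -0.1328  0.1402] [426.3 172.9]
0.3 [ 0.622  -0.1404  0.1322] [429.6 172.2]
0.4 [ 0.6247 -0.1473  0.1233] [432.2 171.9]
0.5 [ 0.6271 -0.1533  0.1138] [434.2 171.9]
0.6 [ 0.6292 -0.1584  0.1037] [435.6 172.1]
0.7 [ 0.6308 -0.1625  0.0931] [436.4 172.6]
0.8 [ 0.632  -0.1656  0.0821] [436.5 173.3]
0.9 [ 0.6329 -0.1677  0.0709] [436.2 174.3]
1.0 [ 0.6333 -0.1688  0.0594] [435.2 175.5]
1.1 [ 0.6333 -0.1687  0.0479] [433.7 176.8]
1.2 [ 0.6328 -0.1676  0.0365] [431.8 178.4]
pivot [ 0.59086152 -0.06202082]
tea_glass [293.2, 271.3, 323.6, 303.0] [0.421 0.075 0.06 ]
sardine_tin [371.7, 247.6, 423.1, 297.7] [ 0.447 -0.092  0.06 ]
honey_jar [295.5, 151.5, 319.1, 181.7] [0.651 0.077 0.06 ]
[0.64975593 0.08283328 0.06      ]
[0.20969504 0.45389713 0.23129978] [ 2.14697527e-01  9.76680588e-01 -1.24049546e-05 -2.40253748e-06] 0.08560116359540951 1.45
```

Emit:
{"api": "drive_tool", "payload": {
  "increments": [
    [[10,-20,0],[0,0,0],0],
    [[18,-26,0],[0,0,0],0],
    [[18,-26,0],[0,0,0],0],
    [[18,-26,0],[0,0,0],0],
    [[18,-26,0],[0,0,0],0],
    [[18,-26,0],[0,0,0],0],
    [[18,-26,0],[0,0,0],0],
    [[18,-26,0],[0,0,0],0]
  ]
}}

```text
clock: 2.12
eef_pos: [0.3463, 0.2506, 0.2315]
tool_rot: [0.215, 0.977, 0.0, 0.0]
ft_force: [1.1, 0.2, -0.2]
grip_width: 0.0
grasp_force: 0.0
```

Emit:
{"api": "drive_tool", "payload": {
  "increments": [
    [[18,-26,0],[0,0,0],0],
    [[18,-26,0],[0,0,0],0],
    [[18,-26,0],[0,0,0],0],
    [[18,-26,0],[0,0,0],0],
    [[18,-26,0],[0,0,0],0],
    [[18,-26,0],[0,0,0],0],
    [[18,-26,0],[0,0,0],0],
    [[18,-26,0],[0,0,0],0]
  ]
}}

```text
clock: 2.78
eef_pos: [0.4904, 0.0424, 0.2314]
tool_rot: [0.215, 0.977, 0.0, 0.0]
ft_force: [1.3, -0.1, 0.1]
grip_width: -0.0001
grasp_force: 0.0
```

Emit:
{"api": "drive_tool", "payload": {
  "increments": [
    [[17,-23,-5],[0,0,0],0],
    [[17,-23,-5],[0,0,0],0],
    [[17,-23,-5],[0,0,0],0],
    [[17,-23,-5],[0,0,0],0],
    [[17,-23,-5],[0,0,0],0],
    [[17,-23,-5],[0,0,0],0],
    [[16,-22,-5],[0,0,0],0],
    [[14,-21,-5],[0,0,0],0]
  ]
}}

```text
clock: 3.45
eef_pos: [0.6226, -0.1385, 0.1908]
tool_rot: [0.215, 0.977, 0.0, 0.0]
ft_force: [0.4, -0.5, 0.8]
grip_width: 0.0
grasp_force: 0.0
```

```bash
python3 - <<'E'
from h import *
s=camera("scene");o=get_obs()
print(o["eef_pos"],o["joint_pos"].round(2) if hasattr(o["joint_pos"],"round") else o["joint_pos"])
cv2.imwrite("pics/p1.png",cv2.resize(s["image"][150:370,290:560],None,fx=2.7,fy=2.7)[:,:,::-1])
E
```

```text
[ 0.62403163 -0.1425351   0.18880726] [-0.22  0.54  0.34  1.37 -0.    0.21]
```

View pics/p1.png

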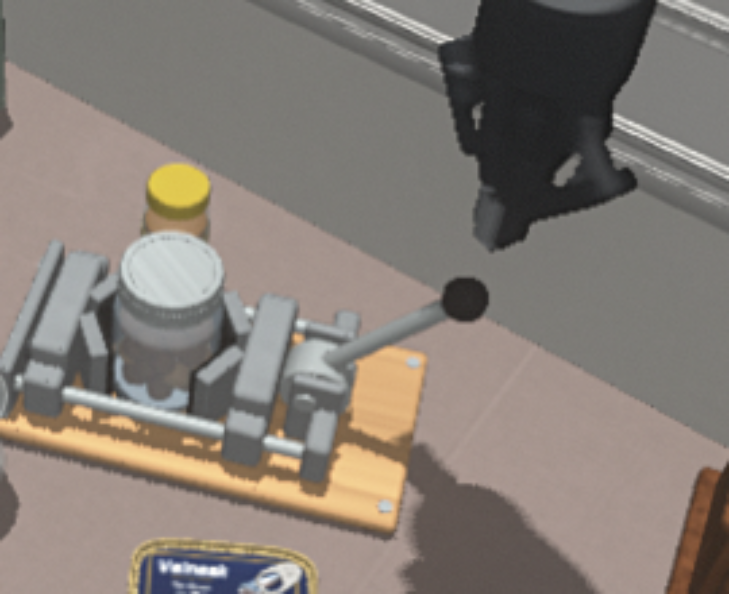

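The closed fingertips hover just above the ball (crop 465,299), and the lever is still up. I press along its arc.

Emit:
{"api": "drive_tool", "payload": {
  "increments": [
    [[-1,2,-17],[0,0,0],0],
    [[-1,2,-17],[0,0,0],0],
    [[2,-6,-10],[0,0,0],0],
    [[3,-7,-9],[0,0,0],0],
    [[2,-6,-10],[0,0,0],0],
    [[2,-4,-10],[0,0,0],0]
  ]
}}

```text
clock: 4.0
eef_pos: [0.6321, -0.1614, 0.1227]
tool_rot: [0.216, 0.976, -0.004, 0.006]
ft_force: [-0.1, -9.0, 12.0]
grip_width: -0.0001
grasp_force: 5.7
```

Emit:
{"api": "drive_tool", "payload": {
  "increments": [
    [[0,1,-9],[0,0,0],0],
    [[0,-1,-9],[0,0,0],0],
    [[1,-1,-9],[0,0,0],0],
    [[0,-1,-9],[0,0,0],0]
  ]
}}

```text
clock: 4.33
eef_pos: [0.6324, -0.1602, 0.0848]
tool_rot: [0.215, 0.977, -0.001, 0.004]
ft_force: [1.3, -1.8, 7.1]
grip_width: -0.0
grasp_force: 2.9
```

Emit:
{"api": "drive_tool", "payload": {
  "increments": [
    [[0,-2,-9],[0,0,0],0],
    [[0,-2,-9],[0,0,0],0],
    [[0,-1,-8],[0,0,0],0],
    [[0,0,-7],[0,0,0],0],
    [[0,0,-3],[0,0,0],0],
    [[0,0,0],[0,0,0],0]
  ]
}}

```text
clock: 4.83
eef_pos: [0.6327, -0.1636, 0.048]
tool_rot: [0.215, 0.977, -0.0, 0.003]
ft_force: [2.3, -1.5, 3.1]
grip_width: -0.0001
grasp_force: 1.5
```

Emit:
{"api": "drive_tool", "payload": {
  "increments": [
    [[0,0,-3],[0,0,0],0],
    [[0,0,-2],[0,0,0],0],
    [[0,0,0],[0,0,0],0]
  ]
}}

```text
clock: 5.08
eef_pos: [0.6327, -0.1635, 0.0461]
tool_rot: [0.215, 0.977, -0.0, 0.004]
ft_force: [-2.3, 1.4, 16.2]
grip_width: -0.0001
grasp_force: 8.1
```

Emit:
{"api": "drive_tool", "payload": {
  "increments": [
    [[0,0,-3],[0,0,0],0],
    [[0,0,0],[0,0,0],0]
  ]
}}

```text
clock: 5.25
eef_pos: [0.6329, -0.1636, 0.0457]
tool_rot: [0.215, 0.977, -0.0, 0.005]
ft_force: [-6.2, 2.3, 27.6]
grip_width: -0.0
grasp_force: 13.7
```

Emit:
{"api": "drive_tool", "payload": {
  "increments": [
    [[0,0,20],[0,0,0],0],
    [[0,0,40],[0,0,0],0],
    [[0,0,40],[0,0,0],0.5],
    [[0,0,40],[0,0,0],1],
    [[0,0,20],[0,0,0],1],
    [[0,0,0],[0,0,0],1]
  ]
}}

```text
clock: 5.75
eef_pos: [0.6325, -0.1637, 0.2054]
tool_rot: [0.215, 0.977, -0.0, 0.006]
ft_force: [0.4, -0.3, 0.5]
grip_width: 0.0481
grasp_force: 0.0
```

```bash
python3 - <<'E'
from h import *
from scipy.optimize import least_squares
t=camera("top");s=camera("scene")
for c,n in((t,(338,211)),(s,(353,254))):
    R=silhouettes("jar_lid",c)
    r=min(R,key=lambda r:np.hypot(*(np.array(r["bbox"])[:2]+np.array(r["bbox"])[2:]-2*np.array(n))))
    m=r["region"];pts=np.argwhere(m)[:,::-1]
    th=np.linspace(0,2*np.pi,60)
    def f(p):
        P=[[p[0]+.031*np.cos(k),p[1]+.031*np.sin(k),z] for z in(.0955,.1145) for k in th]
        return cv2.convexHull(proj(c,np.array(P)).astype(np.float32))[:,0]
    def res(p):
        M=cv2.moments(f(p));return [M["m10"]/M["m00"]-pts[:,0].mean(),M["m01"]/M["m00"]-pts[:,1].mean()]
    q=least_squares(res,atz(c,*n,.1145)[:2],diff_step=1e-3);print(q.x.round(4),m.sum(),cv2.contourArea(f(q.x)))
o=get_obs();print(o["eef_pos"],np.round(o["tool_rot"],4),np.round(o["joint_pos"],2),o["clock"])
a=cv2.resize(s["image"][190:370,270:500],None,fx=2.6,fy=2.6);b=cv2.resize(t["image"][145:275,270:440],None,fx=2,fy=2)
w=np.zeros((470,598+200,3),np.uint8);w[:468,:]=0
cv2.imwrite("pics/p2.png",a[:,:,::-1])
E
```

```text
[0.5552 0.0281] 951 978.7483316347934
[0.5551 0.0269] 1159 1224.3331944362726
[ 0.62853762 -0.16274895  0.19634076] [ 2.147e-01  9.767e-01  1.000e-04 -1.900e-03] [-0.25  0.56  0.4   1.41 -0.    0.18] 5.95
```

View pics/p2.png

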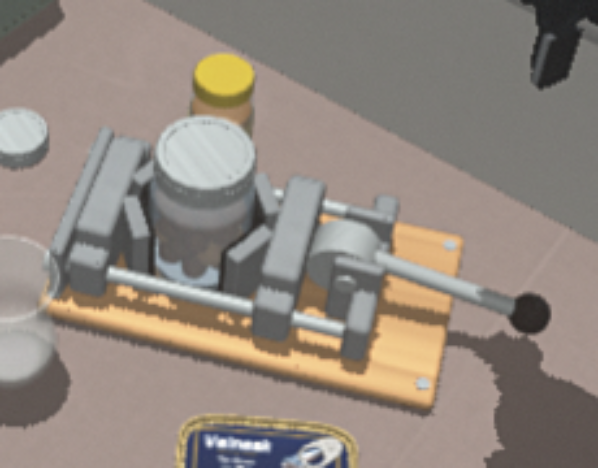

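The ball is at crop (530,313), so the lever is fully down. The jaws touch the jar and its lid now centres on about (0.555, 0.0275).

Emit:
{"api": "drive_tool", "payload": {
  "increments": [
    [[-9,24,0],[0,0,0],1],
    [[-9,24,0],[0,0,0],1],
    [[-9,24,0],[0,0,0],1],
    [[-9,24,0],[0,0,0],1],
    [[-9,24,0],[0,0,0],1],
    [[-9,24,0],[0,0,0],1],
    [[-10,24,0],[0,0,0],1],
    [[-9,22,0],[0,0,0],1]
  ]
}}

```text
clock: 6.62
eef_pos: [0.5545, 0.0281, 0.1958]
tool_rot: [0.215, 0.977, -0.001, -0.002]
ft_force: [0.8, 0.1, -0.8]
grip_width: 0.0854
grasp_force: 0.0
```

Emit:
{"api": "drive_tool", "payload": {
  "increments": [
    [[0,0,0],[0,0,0],1],
    [[0,0,-5],[0,0,0],1],
    [[0,0,-5],[0,0,0],1]
  ]
}}

```text
clock: 6.87
eef_pos: [0.5563, 0.0266, 0.1868]
tool_rot: [0.215, 0.977, -0.0, -0.001]
ft_force: [0.0, 0.1, 1.5]
grip_width: 0.0853
grasp_force: 0.0
```

Emit:
{"api": "drive_tool", "payload": {
  "increments": [
    [[-1,1,-20],[0,0,0],1],
    [[0,0,-20],[0,0,0],1],
    [[0,0,-20],[0,0,0],1],
    [[0,0,-18],[0,0,0],1],
    [[0,0,-12],[0,0,0],1],
    [[0,0,-10],[0,0,0],1],
    [[0,0,-4],[0,0,0],1],
    [[0,0,0],[0,0,0],1]
  ]
}}

```text
clock: 7.53
eef_pos: [0.5548, 0.0271, 0.0826]
tool_rot: [0.215, 0.977, -0.0, -0.001]
ft_force: [0.2, -1.2, -0.3]
grip_width: 0.0858
grasp_force: 0.0
```

```bash
python3 - <<'E'
from h import *
s=camera("scene");t=camera("top");o=get_obs();print(o["eef_pos"],np.round(o["ft_force"],1))
cv2.imwrite("pics/p3.png",np.hstack([cv2.resize(s["image"][200:320,285:415],(650,600))])[:,:,::-1])
E
```

```text
[0.55614163 0.02751931 0.08451027] [ 0.   0.4 -1.4]
```

View pics/p3.png

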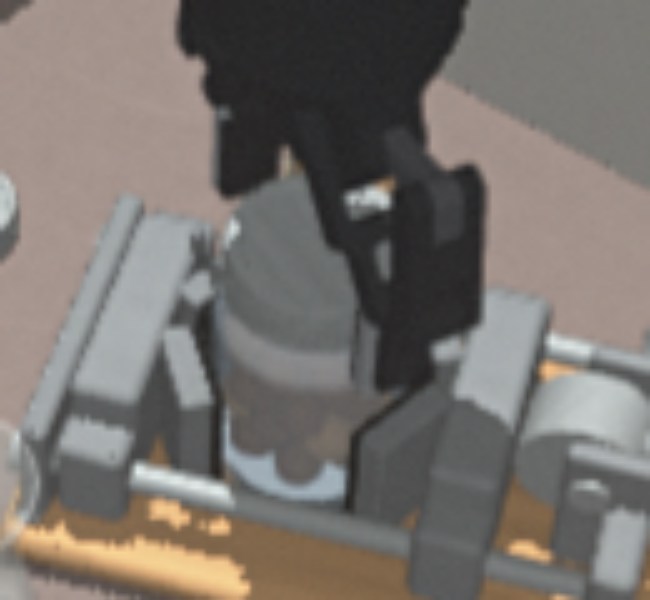

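The fingers straddle the lid, near fingertip at crop (405,370), with clearance on both sides. I lower 4 mm and close.

Emit:
{"api": "drive_tool", "payload": {
  "increments": [
    [[0,0,-4],[0,0,0],1],
    [[0,0,0],[0,0,0],0.5],
    [[0,0,0],[0,0,0],0],
    [[0,0,0],[0,0,0],0],
    [[0,0,0],[0,0,0],0],
    [[0,0,0],[0,0,0],0],
    [[0,0,0],[0,0,0],0]
  ]
}}

```text
clock: 8.22
eef_pos: [0.5554, 0.0263, 0.0815]
tool_rot: [0.215, 0.977, -0.002, 0.0]
ft_force: [-3.9, -4.1, 4.7]
grip_width: 0.061
grasp_force: 63.9
```

Emit:
{"api": "drive_tool", "payload": {
  "increments": [
    [[0,0,0],[0,0,3],0],
    [[0,0,0],[0,0,4],0],
    [[0,0,0],[0,0,4],0],
    [[0,0,0],[0,0,4],0],
    [[0,0,0],[0,0,4],0]
  ]
}}

```text
clock: 8.63
eef_pos: [0.556, 0.0272, 0.0821]
tool_rot: [0.05, 0.999, -0.001, 0.001]
ft_force: [-3.6, -1.7, 7.2]
grip_width: 0.0608
grasp_force: 64.3
```

```bash
python3 - <<'E'
from h import *
o=get_obs();print(np.round(o["ft_torque"],2),np.round(o["ft_force"],1),o["tool_rot"],o["grip_width"])
E
```

```text
[-0.62  0.67 -0.46] [-3.6 -1.7  7.2] [ 4.96232562e-02  9.98767297e-01 -7.85584124e-04  8.94859010e-04] 0.06083221073884543
```

Emit:
{"api": "drive_tool", "payload": {
  "increments": [
    [[0,0,0],[0,0,4],0],
    [[0,0,0],[0,0,4],0],
    [[0,0,0],[0,0,4],0],
    [[0,0,0],[0,0,4],0],
    [[0,0,0],[0,0,4],0]
  ]
}}

```text
clock: 9.05
eef_pos: [0.556, 0.027, 0.0824]
tool_rot: [-0.125, 0.992, -0.001, 0.001]
ft_force: [-3.3, -2.9, 8.5]
grip_width: 0.0607
grasp_force: 64.2
```

Emit:
{"api": "drive_tool", "payload": {
  "increments": [
    [[0,0,0],[0,0,4],0],
    [[0,0,0],[0,0,4],0],
    [[0,0,0],[0,0,4],0],
    [[0,0,0],[0,0,4],0],
    [[0,0,0],[0,0,4],0],
    [[0,0,0],[0,0,3],0],
    [[0,0,0],[0,0,0],0]
  ]
}}

```text
clock: 9.63
eef_pos: [0.5561, 0.0269, 0.0823]
tool_rot: [-0.32, 0.948, -0.001, 0.001]
ft_force: [-3.8, -3.3, 8.5]
grip_width: 0.0606
grasp_force: 64.2
```

```bash
python3 - <<'E'
from h import *
o=get_obs();print(np.round(o["ft_torque"],2),np.round(o["ft_force"],1),o["tool_rot"],o["eef_pos"])
q=o["tool_rot"];print("turned",24.8-2*np.degrees(np.arctan2(q[0],q[1])))
E
```

```text
[-0.7   0.53  0.05] [-3.8 -3.3  8.5] [-3.19524861e-01  9.47576675e-01 -1.39759468e-03  5.95900714e-04] [0.5560707  0.0268666  0.08233212]
turned 62.0684304259826
```

Emit:
{"api": "drive_tool", "payload": {
  "increments": [
    [[0,0,2],[0,0,0],0],
    [[0,0,2],[0,0,0],0],
    [[0,0,2],[0,0,0],0],
    [[0,0,0],[0,0,0],0]
  ]
}}

```text
clock: 9.97
eef_pos: [0.5556, 0.0271, 0.0864]
tool_rot: [-0.319, 0.948, -0.001, -0.0]
ft_force: [-0.8, -5.0, -0.3]
grip_width: 0.0607
grasp_force: 65.7
```

Emit:
{"api": "drive_tool", "payload": {
  "increments": [
    [[0,0,3],[0,0,0],0],
    [[0,0,4],[0,0,0],0],
    [[0,0,5],[0,0,0],0],
    [[0,0,6],[0,0,0],0],
    [[0,0,6],[0,0,0],0],
    [[0,0,6],[0,0,0],0],
    [[0,0,5],[0,0,0],0],
    [[0,0,0],[0,0,0],0]
  ]
}}

```text
clock: 10.63
eef_pos: [0.5567, 0.0282, 0.123]
tool_rot: [-0.319, 0.948, -0.0, 0.001]
ft_force: [0.5, -0.2, -0.0]
grip_width: 0.0609
grasp_force: 65.9
```

Emit:
{"api": "drive_tool", "payload": {
  "increments": [
    [[0,0,0],[0,0,0],0],
    [[0,0,0],[0,0,0],0],
    [[0,0,0],[0,0,0],0]
  ]
}}

```text
clock: 10.88
eef_pos: [0.5554, 0.0279, 0.1209]
tool_rot: [-0.319, 0.948, 0.0, -0.0]
ft_force: [-0.4, 0.2, -0.6]
grip_width: 0.0611
grasp_force: 65.9
```

```bash
python3 - <<'E'
from h import *
s=camera("scene");t=camera("top");o=get_obs();print(o["eef_pos"],o["tool_rot"],np.round(o["ft_force"],1),o["grasp_force"],o["clock"])
for c,n in((s,"s"),(t,"t")):
    for q in("jar","jar_lid","tea_glass","sardine_tin","honey_jar","clamp_lever"): print(n,q,[(round(r["conf"],2),np.round(r["bbox"]).astype(int).tolist()) for r in silhouettes(q,c)][:4])
cv2.imwrite("pics/p4.png",cv2.resize(s["image"][180:360,250:490],(800,600))[:,:,::-1])
E
```

```text
[0.55538438 0.02787294 0.1208424 ] [-3.18963872e-01  9.47766760e-01  1.45173519e-04 -4.41755647e-04] [-0.3  0.7 -0.4] 65.85406394675374 10.9833
s jar [(0.79, [324, 246, 368, 300])]
s jar_lid [(0.87, [327, 216, 369, 256]), (0.71, [261, 230, 288, 256]), (0.58, [267, 376, 299, 408])]
s tea_glass [(0.85, [252, 283, 294, 341])]
s sardine_tin [(0.92, [336, 350, 408, 394])]
s honey_jar []
s clamp_lever []
t jar []
t jar_lid [(0.59, [239, 204, 262, 229])]
t tea_glass [(0.7, [292, 273, 302, 299])]
t sardine_tin []
t honey_jar [(0.59, [295, 154, 305, 180])]
t clamp_lever [(0.65, [414, 172, 439, 189])]
```

View pics/p4.png

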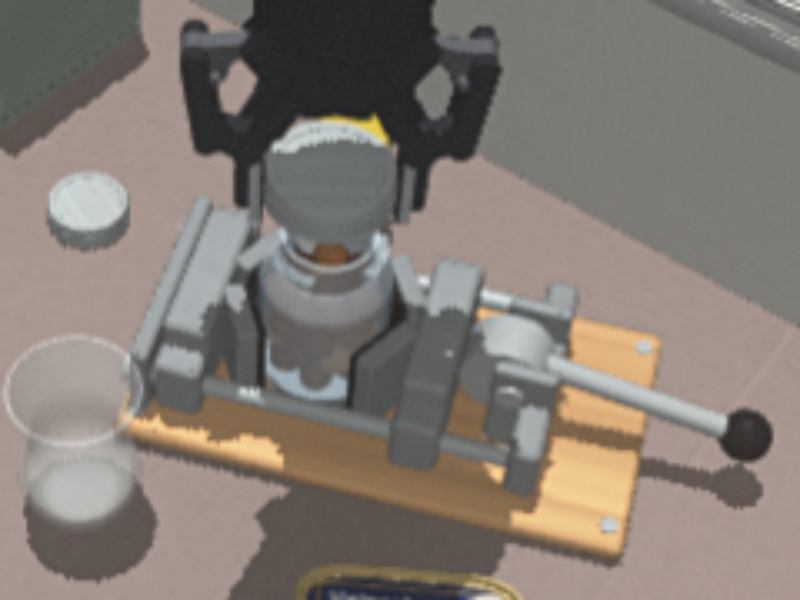

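The lid (crop 330,180) hangs level over the open mouth (crop 330,250), about 24 mm clear of the rim. The jar is upright in the jaws, the lever is down and the neighbours have not moved, so I hand in.

```bash
python3 -c "
from workcell import job_done;print(job_done())"
```

```text
the job is handed in; nothing more can be done
None
```

I handed the job in at about 11 s with the lever pressed fully down, the lid unscrewed 62° and lifted straight off, and the gripper still holding it level over the mouth, about 24 mm clear of the rim; the jar stands braced and the neighbours are undisturbed.

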